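# Release a dowel from the two-button feeder

### The job

Let the waiting dowel out of the dowel feeder, the grey box with a pair of push buttons and a rib between them: with one fingertip on each button, press both fully down together and keep them down until the dowel has rolled down the ramp and lies in the trough at its foot, then let both buttons come back up and move clear. Do not touch the dowel itself, do not press the lone mushroom-shaped stop button on the small box, and do not pick up or shift any of the things lying about.

Things in the scene. Friction and masses are not known exactly. Their poses are not given: they have to be found in the camera images.
- feeder: the feeder, fixed to the bench; origin under its front box (x -50 to +4 mm, 150 mm wide along y, 55 mm high); x points to the trough, y left, z up. On the box: round black buttons at x = -26, y = +37 and -37 mm (74 mm apart), between them a rib (40 mm along x, 10 mm thick, top at z = 85 mm). Behind: a ramp with a head wall at x = 0 and cheeks 116 mm apart outside, 78 mm high; trough at x = 50 to 76 mm
- left_top (a point): centre of the top face of the left button's cap (feeder's +y side); the flat cap is 29 mm in diameter and 76 mm above the bench when out; the point moves down with the cap. The collar round it is 39 mm in diameter, its top 60 mm above the bench, below the cap's top even when the cap is fully in
- right_top (a point): the same for the right button (feeder's -y side)
- left_button (a joint): how far the left button is pressed in, m: 0 out, 0.010 fully in; a spring pushes it out, so it comes back when let go; fully in takes about 4 N. It carries a steel pin in the ramp that holds the dowel back until the button is 7 to 8 mm in; both pins must be down at once
- right_button (a joint): the same for the right button
- dowel_center (a point): centre of the dowel, a loose wooden rod 16 mm in diameter and 90 mm long, lying along the feeder's y at the head of the ramp (centre at feeder x = 12 mm, z = 67 mm). When let go it rolls by itself, in under a second, into the trough (centre then at about x = 58 to 68 mm, z = 54 mm)
- stop_box: a separate small grey box fixed to the bench, 70x66x46 mm, with one mushroom-shaped stop button on top, beside the feeder at its left or right; origin under its centre; not to be pressed
- stop (a joint): how far the stop button is pressed in, m: 0 out, 0.006 fully in (springs back); its broad head is 44 mm in diameter, its top 74 mm above the bench
- dowel: the same dowel as a body; origin on its surface, it turns as the dowel rolls: use the centre instead
- masking_tape: bystander: roll of masking tape lying flat, 93 mm across, 25 mm high; origin under its centre
- offcut_5: bystander: small sawn wood offcut, 45x101x22 mm; origin under its centre
- tape_measure: bystander: pocket tape measure standing on its base, 35x91x64 mm; origin under its centre
- folding_rule: bystander: closed folding rule, 17x125x18 mm; origin under its centre
- wedge: bystander: wooden driving wedge, 30x110x22 mm; origin under its centre

How it is judged:
On the way, in this order (a step that is already met when the one before it is completed fails the run):
1. both buttons go down together while the dowel still waits at the head of the ramp (value of joint each of left_button, right_button above 0.005 m and x of dowel_center in the frame of feeder below 0.04 m), for 0.04 s.
2. the dowel lies in the trough while both buttons are still held down (value of joint each of left_button, right_button above 0.006 m and x of dowel_center in the frame of feeder between 0.055 and 0.071 m and z of dowel_center in the frame of feeder between 0.045 and 0.058 m), for 0.2 s.
At the end, for the whole second after the job is handed in: the dowel lies at rest in the trough (its centre at feeder x = 55 to 71 mm, z = 45 to 58 mm), both buttons and the stop button are out (within 1.5 mm), and every loose thing lies within 15 mm of where it was (x of dowel_center in the frame of feeder between 0.055 and 0.071 m and z of dowel_center in the frame of feeder between 0.045 and 0.058 m and linear speed of dowel below 0.02 m/s and value of joint each of left_button, right_button, stop below 0.0015 m and distance of each of masking_tape, offcut_5, tape_measure, folding_rule, wedge from where it was at the start of the episode below 0.015 m); the robot touches nothing.
It fails at once if one button was pressed well down (over 7 mm) while the other was still out (under 1.5 mm): not together ((value of joint left_button above 0.007 m and value of joint right_button below 0.0015 m) or (value of joint right_button above 0.007 m and value of joint left_button below 0.0015 m)).
It fails at once if the robot touched the dowel (contact force between any of the fingers, the arm and dowel above 0.3 N).
It fails at once if the dowel was lifted (z of dowel_center in the frame of feeder above 0.09 m).
It fails at once if the stop button was pressed (over 2 mm) (value of joint stop above 0.002 m).
It fails at once if a loose thing was picked up or shifted by more than 20 mm (distance of any of masking_tape, offcut_5, tape_measure, folding_rule, wedge from where it was at the start of the episode above 0.02 m).
It also fails if it takes over 32 s, if anything falls off the work surface, if the arm or the gripper's body presses on something with over 40 N, if the wrist force passes 120 N, or if a joint passes its speed limit or range.

### The arm

A 7-joint arm with a two-finger parallel gripper is mounted at the origin on a cart in front of the work surface, level with it; the furniture and walls round the work are solid. World frame = base frame: x ahead of the robot, y to its left, z up, the work surface at z = 0. Lengths are in m, angles in rad, forces in N, time in s.
With the tool pointing down it reaches from about 0.425 to 0.875 m from the base axis. Payload 4.7 kg.
Tool frame: the origin (TCP) lies midway between the tips of the shut fingers; the grasp point (between the pads) lies 19 mm behind it; y points along the fingers, x is the direction in which the jaws open and shut, and the axes are right-handed (so a half turn about y gives the same grasp; the last joint's range is limited). The gripper opens to 87 mm and grips with 3 to 60 N. Pads are 19 mm wide; open, the fingers measure 117 mm over their backs; the gripper's body (75 mm by 190 mm) begins 51 mm behind the grasp point.
Start: joints at [1.296, 0.321, -0.07, 1.45, 0.023, 1.371, -0.057], TCP at [0.185, -0.623, 0.223] pointing down, gripper open.
Joint ranges: [-2.86, 2.86], [-0.3, 2.09], [-1.38, 1.24], [0.06, 2.45], [-1.56, 4.7], [0.09, 2.05], [-2.69, 2.69]. Speed limits (rad/s): [2.57, 2.57, 3.14, 3.14, 3.14, 3.14, 3.14].

### API

Orientations are given as a rotation vector (axis times angle).
In Python, from plant import manip, fingers, kinematics, get_obs, capture, ticket gives the robot as it stands. Calls block until the motion is done:
- manip.move_to(position, orientation): joint-space move of the TCP to a pose.
- manip.line_to(position, speed=0.15, frame=None, f_stop=None): straight line of the TCP; frame=None keeps the orientation; speed is the mean speed in m/s. With f_stop (N) it stops when the force on the tool has changed by that much, and returns True; else False.
- manip.goto_joints(angles): joint-space move.
- fingers.let_go() and fingers.clamp(squeeze=None): open the fingers fully, or close them until they stop; squeeze is the grip in N (None keeps the last).
- manip.sleep(seconds).
- kinematics.inverse_kinematics(position, orientation): joint angles nearest the present ones, or None.
- get_obs(): the state.
- capture(name): name is "scene" or "side" or "wrist"; returns a dict with "frame" (384x512x3 uint8, red, green, blue), "mtx" (3x3 intrinsics, pixels), "dist_coeffs" ([k1, k2, p1, p2, k3] as OpenCV has them; the pictures are not rectified), "xyz" and "orientation" of the camera in the world; the wrist camera has in their place "tool_from_camera" (4x4, takes a point from camera to tool coordinates, whose origin is the TCP and whose axes are the tool frame's). Camera axes: x right, y down, z forward; pixel columns grow to the right and rows downward; lengths in m; the calibration is good to about 2 mm. A picture is of the moment at which its call begins: read the wrist's pose just before it. There is no depth.
A pose or a line that the arm cannot do raises manip.PlanningError and nothing moves.
- ticket.sign_off(): hands the job in, once; it reports no verdict.
The state is a dict: "time_s": time; "joint_positions": joint angles; "joint_velocities": joint speeds; "effort": joint torques, N m; "ee_pos": TCP position; "tcp_rot": TCP orientation; "ft_force": force on the tool from outside, world axes, zero at the start; "ft_torque": the same for the moment, N m; "gripper_width": finger opening in m.
Only numpy, scipy, OpenCV 4.12 (cv2) and the standard library are available. Lean on these libraries where they do the work, as an engineer would, in place of code of your own. Each camera call takes 0.05 s, during which the arm holds its last target. There are 200 camera calls.

## Working session

There is one attempt and no reset: what is moved stays moved. The work goes in short steps, each a Python script; the robot and the scene stay as the last script left them, time stands still between calls to the robot, and variables do not carry over. Pictures are saved under pics/ and viewed, on a budget of 10 in all, crops included, one or two more only if the job needs it, and the job is handed in when it is done.

```bash
mkdir -p pics; ls; python3 - <<'E'
from plant import *
import cv2
o=get_obs();print(o)
for n in("scene","side"):
    c=capture(n);cv2.imwrite(f"pics/{n}0.png",c["frame"][:,:,::-1]);print(n,c["mtx"],c["dist_coeffs"],c["xyz"],c["orientation"])
E
```

```text
pics
{'time_s': 0.0, 'joint_positions': array([ 1.29610806,  0.32182523, -0.07010213,  1.45170728,  0.02261679,
        1.37077397, -0.0568943 ]), 'joint_velocities': array([ 1.10159551e-04,  2.91219785e-04, -5.65814096e-05, -4.55993381e-04,
       -2.91871084e-04,  9.03528394e-04, -1.75918222e-03]), 'effort': array([-6.21892536e-05, -4.91287315e+01, -4.04046820e-01, -3.12527740e+01,
       -6.38960791e-02,  4.39319573e-02,  1.97041736e-04]), 'ee_pos': array([ 0.18491073, -0.62255787,  0.22144399]), 'tcp_rot': array([-1.33101326,  0.99501125, -0.99234059]), 'ft_force': array([-0.60703059, -0.1451885 , -0.32067503]), 'ft_torque': array([ 0.01019367, -0.01243922, -0.00176324]), 'gripper_width': 0.08680941334919365}
scene [[420.44039529   0.         251.69890416]
 [  0.         420.44039529 191.57897977]
 [  0.           0.           1.        ]] [-0.1287465  0.         0.         0.         0.       ] [0.09068395 0.07077401 0.68838556] [-1.08549614  2.43024777 -1.00822978]
side [[465.16084203   0.         258.83498645]
 [  0.         465.16084203 188.55131513]
 [  0.           0.           1.        ]] [-0.02147129  0.          0.          0.          0.        ] [0.39810551 0.46943034 0.56167262] [-0.18647278  2.6560066  -1.48396982]
```

View pics/scene0.png

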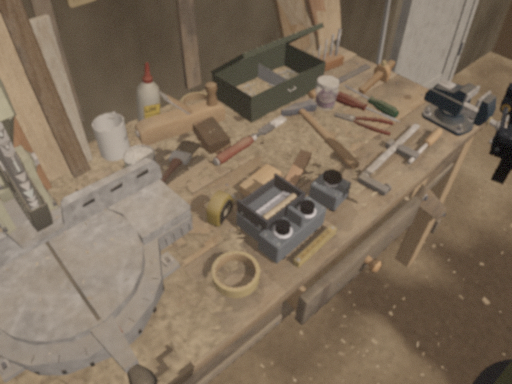

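View pics/side0.png

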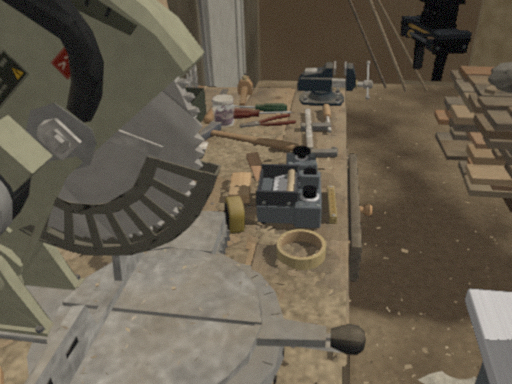

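The scene view shows the feeder at about (280,220). Its caps are near (283,229) and (307,208), and the stop button is near (333,178). The side view shows the caps near (311,191) and (310,170), with the stop at (301,152). The next picture is one enlarged crop of both views, to get exact pixels.

```bash
cat > h.py <<'E'
import numpy as np, cv2
from scipy.spatial.transform import Rotation as R
def ray(c,uv,T=None):
    "origin and unit direction in world; T: 4x4 world from camera"
    if T is None: Rm,o=R.from_rotvec(c["orientation"]).as_matrix(),np.array(c["xyz"])
    else: Rm,o=T[:3,:3],T[:3,3]
    n=cv2.undistortPoints(np.array([[uv]],float),c["mtx"],np.array(c["dist_coeffs"]))[0,0]
    d=Rm@np.array([*n,1]); return o,d/np.linalg.norm(d)
def plane(r,z): o,d=r; return o+d*(z-o[2])/d[2]
def tri(rs):
    A=sum(np.eye(3)-np.outer(d,d) for o,d in rs);b=sum((np.eye(3)-np.outer(d,d))@o for o,d in rs)
    p=np.linalg.solve(A,b); return p,[np.linalg.norm((np.eye(3)-np.outer(d,d))@(p-o))*1e3 for o,d in rs]
def blobs(f,x0,x1,y0,y1,thr=45,amin=20):
    m=(f.max(2)<thr).astype(np.uint8); k=np.zeros_like(m);k[y0:y1,x0:x1]=m[y0:y1,x0:x1]
    n,l,s,c=cv2.connectedComponentsWithStats(k)
    return [(c[i].round(1),s[i]) for i in range(1,n) if s[i,4]>amin]
E
python3 - <<'E'
import cv2,numpy as np
from h import *
a=cv2.imread("pics/scene0.png");b=cv2.imread("pics/side0.png")
print(blobs(a,230,370,160,270));print(blobs(b,240,340,140,230))
f=lambda i,x,y:cv2.resize(i[y:y+100,x:x+130],None,fx=5.5,fy=5.5,interpolation=cv2.INTER_CUBIC)[:, :]
A=cv2.resize(a[165:265,230:360],(780,600));B=cv2.resize(b[140:240,240:340],(600,600))
cv2.imwrite("pics/z.png",cv2.resize(np.hstack([A,B]),(800,348)))
E
```

```text
[]
[(array([301.2, 151.1]), array([293, 146,  17,  12, 148], dtype=int32)), (array([275.7, 170.1]), array([262, 165,  36,  13, 261], dtype=int32)), (array([309.5, 170.6]), array([304, 167,  12,   7,  68], dtype=int32)), (array([309. , 191.1]), array([303, 185,  14,  13, 153], dtype=int32)), (array([275.9, 198. ]), array([256, 192,  42,  14, 461], dtype=int32))]
```

View pics/z.png

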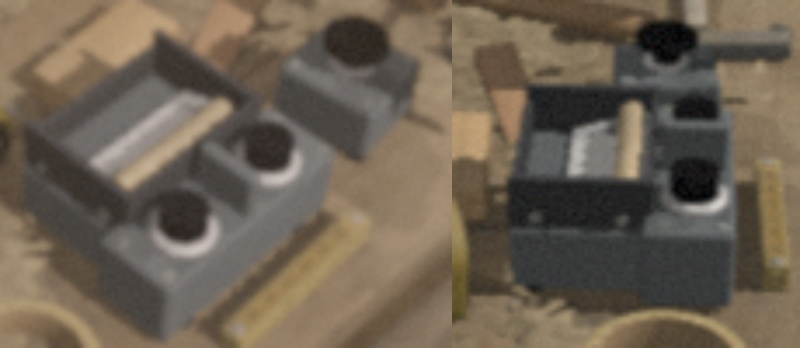

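The crop shows the cap tops at scene (283,225) and (307,206), and at side (309.5,189.5) and (309.5,170.5). The dowel is at the ramp head, and the stop box is beyond the far button.

```bash
python3 - <<'E'
from plant import *
from h import *
c=capture("scene");s=capture("side")
P=[]
for a,b,n in(((283.2,225.1),(309.5,189.5),"A"),((307.1,205.8),(309.5,170.5),"B"),((332.7,176.5),(301.2,151),"stop")):
    r=[ray(c,a),ray(s,b)];p,e=tri(r);print(n,p.round(4),np.round(e,1),plane(r[0],.076).round(4),plane(r[1],.076).round(4));P.append(plane(r[0],.076))
print(np.linalg.norm(P[0]-P[1]))
o=get_obs();print(R.from_rotvec(o["tcp_rot"]).as_matrix().round(3));print(capture("wrist")["tool_from_camera"].round(3))
E
```

```text
A [ 0.4294 -0.3319  0.0692] [0.6 0.6] [ 0.4263 -0.328   0.076 ] [ 0.4285 -0.3201  0.076 ]
B [ 0.4329 -0.403   0.0721] [0.7 0.7] [ 0.4299 -0.3994  0.076 ] [ 0.4331 -0.3969  0.076 ]
stop [ 0.4599 -0.5185  0.0601] [0.7 0.7] [ 0.4513 -0.5042  0.076 ] [ 0.4574 -0.4859  0.076 ]
0.07147913366684144
[[ 0.285 -0.     0.959]
 [-0.959  0.001  0.285]
 [-0.001 -1.    -0.   ]]
[[ 1.    -0.001 -0.     0.001]
 [-0.    -0.264  0.965 -0.162]
 [-0.001 -0.965 -0.264  0.072]
 [ 0.     0.     0.     1.   ]]
```

```bash
cat >> h.py <<'E'
def pose(yaw):
    "tool y down, tool z along feeder x, tool x along feeder -y"
    fx=np.array([np.cos(yaw),np.sin(yaw),0]);return R.from_matrix(np.column_stack([np.cross([0,0,-1],fx),[0,0,-1],fx])).as_rotvec()
def wristT(o,c):
    T=np.eye(4);T[:3,:3]=R.from_rotvec(o["tcp_rot"]).as_matrix();T[:3,3]=o["ee_pos"];return T@c["tool_from_camera"]
E
python3 - <<'E'
from plant import *
from h import *
import pickle
q=pose(.05);mid=np.array([.428,-.364])
manip.move_to([*mid,.19],q)
W=[]
for i,p in enumerate(([*mid,.19],[*(mid-[.05,0]),.21])):
    if i: manip.line_to(p)
    manip.sleep(.2)
    o=get_obs();c=capture("wrist");W.append((o,c));print(o["ee_pos"],o["time_s"],blobs(c["frame"],0,512,0,384,45,150))
    cv2.imwrite(f"pics/w{i}.png",c["frame"][:,:,::-1])
pickle.dump(W,open("W.pkl","wb"))
cv2.imwrite("pics/w.png",cv2.resize(np.hstack([w[1]["frame"][:,:,::-1] for w in W]),(800,300)))
E
```

```text
[ 0.42724244 -0.36523985  0.18999387] 1.7917 [(array([151.3, 241.9]), array([121, 224,  50,  30, 909], dtype=int32)), (array([166.3, 334.2]), array([    0,   228,   512,   156, 28270], dtype=int32)), (array([500.9, 244.6]), array([482, 230,  30,  23, 343], dtype=int32)), (array([448.9, 290.3]), array([ 370,  254,  142,   58, 3781], dtype=int32)), (array([146.4, 293.8]), array([140, 285,  15,  25, 213], dtype=int32))]
[ 0.37879287 -0.36346036  0.20946458] 2.55 [(array([151.7, 241.1]), array([121, 222,  50,  32, 958], dtype=int32)), (array([497.1, 243.6]), array([469, 226,  43,  27, 509], dtype=int32)), (array([110. , 333.5]), array([    0,   228,   350,   156, 20917], dtype=int32)), (array([438.7, 291.4]), array([ 371,  244,  141,   68, 2991], dtype=int32)), (array([146.5, 293.6]), array([141, 285,  14,  25, 202], dtype=int32)), (array([437.3, 342.4]), array([ 330,  325,  182,   35, 4393], dtype=int32))]
```

View pics/w.png

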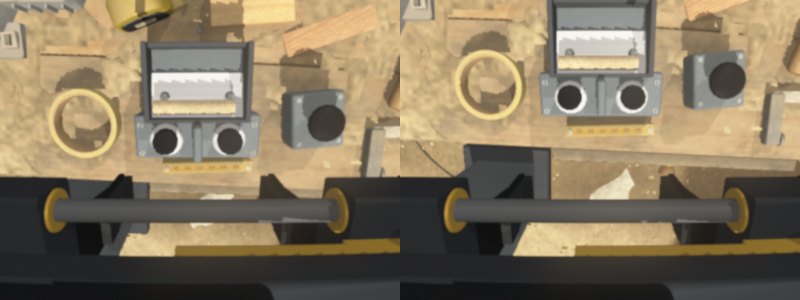

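Both wrist views show the two caps, at about (211,180) and (294,180) in the first and (217,124) and (297,124) in the second. Next I measure them by mask and triangulate.

```bash
python3 - <<'E'
from h import *
import pickle
W=pickle.load(open("W.pkl","rb"))
from itertools import product
Z=[]
for (o,c),v in zip(W,(180,124)):
    f=c["frame"];print(f[v,211],f[v-15:v+16:5,294 if v==180 else 297].max(1))
    for t in(60,75): print(t,[(b[0],b[1][:5]) for b in blobs(f,180,340,v-27,v+28,t,100)])
# project known rough points for a check of the model
for (o,c) in W:
    T=wristT(o,c)
    for p in([.4263,-.328,.076],[.4299,-.3994,.076]):
        x=np.linalg.inv(T)@[*p,1];print(cv2.projectPoints(x[None,:3],np.zeros(3),np.zeros(3),c["mtx"],np.array(c["dist_coeffs"]))[0].ravel())
E
```

```text
[55 51 50] [67 69 67 70 69 71 72]
60 [(array([210.8, 180.5]), array([197, 166,  29,  30, 697], dtype=int32))]
75 [(array([210.7, 180.7]), array([196, 165,  30,  32, 756], dtype=int32)), (array([293.8, 180.2]), array([280, 165,  29,  31, 710], dtype=int32))]
[53 50 47] [96 72 70 71 70 69 96]
60 [(array([216.3, 124. ]), array([203, 110,  28,  29, 616], dtype=int32))]
75 [(array([216.4, 124. ]), array([202, 110,  29,  29, 667], dtype=int32)), (array([297.6, 124. ]), array([284, 110,  28,  29, 630], dtype=int32))]
[207.71222967 187.72026082]
[289.78357027 187.41942869]
[213.548453   129.60024346]
[293.77348823 129.61247036]
```

```bash
python3 - <<'E'
from h import *
import pickle
W=pickle.load(open("W.pkl","rb"))
px=[((210.7,180.5),(216.4,124.)),((293.8,180.2),(297.6,124.))]
P=[]
for k in px:
    r=[ray(c,u,wristT(o,c)) for (o,c),u in zip(W,k)]
    print(tri(r),[plane(x,.076).round(4) for x in r]);P.append(np.mean([plane(x,.076) for x in r],0))
d=P[0]-P[1];print("mid",(P[0]+P[1])/2,"dist",np.linalg.norm(d),"yaw",np.arctan2(-d[0],d[1]))
for (o,c) in W[:1]:
    T=wristT(o,c);Rt=R.from_rotvec(o["tcp_rot"]).as_matrix()
    for s in(-.051,.051): 
        x=np.linalg.inv(c["tool_from_camera"])@[s,0,0,1];print(cv2.projectPoints(x[None,:3],np.zeros(3),np.zeros(3),c["mtx"],np.array(c["dist_coeffs"]))[0].ravel())
E
```

```text
(array([ 0.4307424 , -0.32951162,  0.06718077]), [np.float64(0.015090084120668206), np.float64(0.01509008412062707)]) [array([ 0.4329, -0.3305,  0.076 ]), array([ 0.4313, -0.3304,  0.076 ])]
(array([ 0.43451443, -0.40363513,  0.06733401]), [np.float64(0.006466432279036974), np.float64(0.006466432279083324)]) [array([ 0.4365, -0.4024,  0.076 ]), array([ 0.435 , -0.4024,  0.076 ])]
mid [ 0.43393061 -0.36642519  0.076     ] dist 0.0720112550048994 yaw 0.05053652911580661
[155.41816104 242.71517621]
[345.05303954 242.52910485]
```

Cap spacing (72 mm on the 76 mm plane, 74 mm triangulated), yaw 0.05 and reach 0.57 m are all consistent. The triangulated height is about 67–70 mm against the stated 76 mm, so I'll press with force feedback. First I take a close look just above.

```bash
python3 - <<'E'
from plant import *
from h import *
q=pose(.0505)
manip.line_to([.4325,-.3665,.19],frame=q) if False else manip.move_to([.4325,-.3665,.19],q)
manip.line_to([.4325,-.3665,.088],speed=.1)
manip.sleep(.3)
o=get_obs();c=capture("wrist");s=capture("side");print(o["ee_pos"],o["ft_force"],o["gripper_width"],o["time_s"])
cv2.imwrite("pics/c1.png",np.vstack([cv2.resize(c["frame"],(800,600))[100:420],cv2.resize(s["frame"][130:230,230:390],(800,500),interpolation=2)[:270]])[:,:,::-1])
for p in([-.037,0,0],[.037,0,0]):
    x=np.linalg.inv(c["tool_from_camera"])@[p[0],.012,0,1];print(cv2.projectPoints(x[None,:3],np.zeros(3),np.zeros(3),c["mtx"],np.array(c["dist_coeffs"]))[0].ravel())
E
```

```text
[ 0.4326778  -0.36664924  0.08836681] [-0.29523392 -0.05353435  0.10771602] 0.08687579155407886 4.4083
[185.57222108 234.11623256]
[314.96230897 233.98772948]
```

View pics/c1.png

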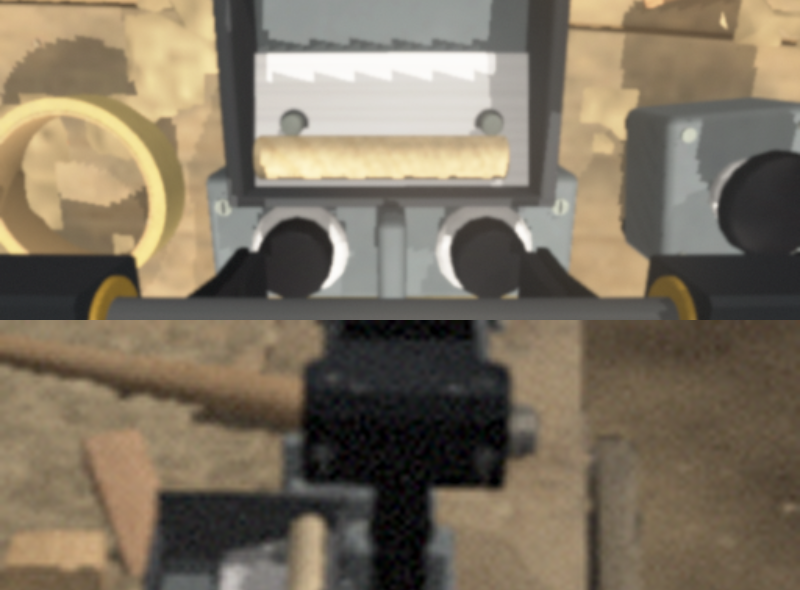

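The close look shows the caps symmetric under the fingers, centred to about 1 mm across. The dowel is still behind both pins. The caps sit perhaps 2 mm further in +x, so I shift by that and press.

```bash
python3 - <<'E'
from plant import *
from h import *
manip.line_to([.4345,-.3667,.084],speed=.05); manip.sleep(.2)
hit=manip.line_to([.4345,-.3667,.058],speed=.025,f_stop=16)
o=get_obs();print(hit,o["ee_pos"],o["ft_force"],o["ft_torque"],o["time_s"])
manip.sleep(1.2)
o=get_obs();print(o["ee_pos"],o["ft_force"],o["time_s"])
c=capture("wrist");s=capture("side")
cv2.imwrite("pics/c2.png",np.vstack([cv2.resize(c["frame"],(800,600))[100:420],cv2.resize(s["frame"][130:230,230:390],(800,500),interpolation=2)[180:450]])[:,:,::-1])
E
```

```text
True [ 0.43465752 -0.36687448  0.06669622] [-1.22752838  1.30145823  7.24875446] [0.36550675 0.41864689 0.02121258] 5.7083
[ 0.43464951 -0.36685519  0.06663413] [-1.42022815  0.8265221   6.74474435] 6.9083
```

View pics/c2.png

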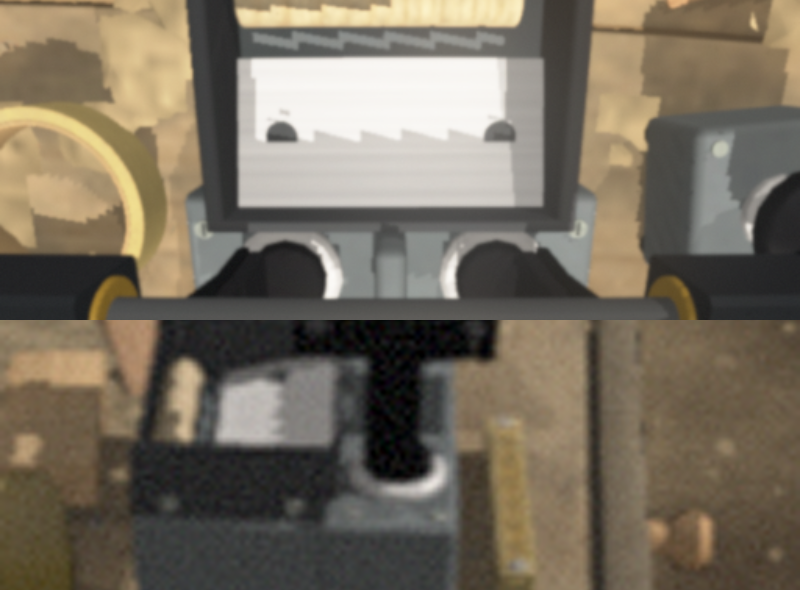

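The dowel has rolled into the trough at the far end, with both caps down about 9.4 mm (TCP z 66.6 mm, 7 N). Now I lift straight up, move clear and check.

```bash
python3 - <<'E'
from plant import *
from h import *
manip.sleep(.3)
manip.line_to([.4345,-.3667,.10],speed=.05)
manip.line_to([.4345,-.3667,.22],speed=.12)
manip.sleep(.5)
o=get_obs();print(o["ee_pos"],o["ft_force"],o["time_s"])
c=capture("wrist");s=capture("side")
cv2.imwrite("pics/c3.png",np.vstack([cv2.resize(c["frame"],(800,600))[:330],cv2.resize(s["frame"][130:230,230:390],(800,500),interpolation=2)[180:450]])[:,:,::-1])
E
```

```text
[ 0.43446359 -0.36668977  0.21991381] [-0.29468473  0.53066427  0.63316349] 9.7917
```

View pics/c3.png

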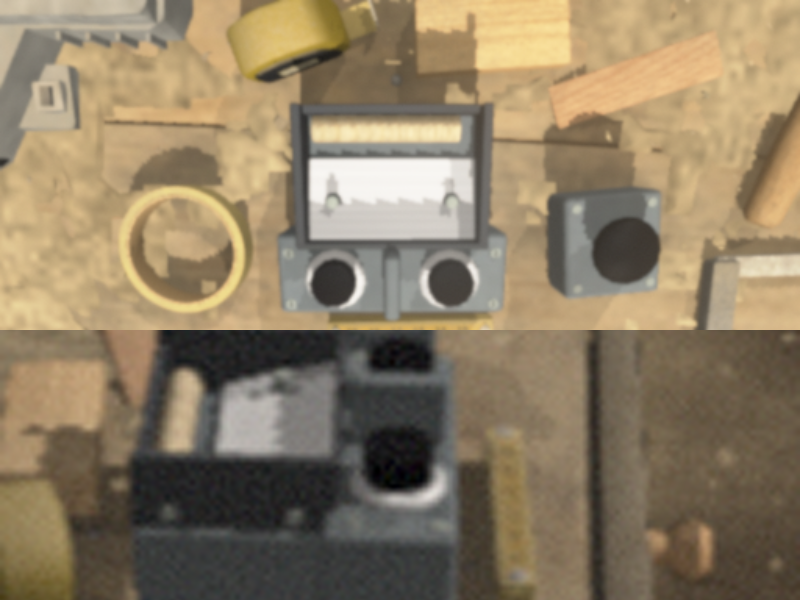

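The dowel lies in the trough, both caps and both pins are back up, and nothing else has moved. Handing in.

```bash
python3 -c "
from plant import *
print(ticket.sign_off())"
```

```text
the job is handed in; nothing more can be done
None
```

The dowel is out of the feeder and lying in the trough, and the job is handed in; sign-off gave no verdict. I found the two caps in the scene, side and wrist views and lined the open fingers up across the rib. I then pressed both buttons together to about 9.4 mm and held them for over 1.5 s, judging the depth from the TCP height against the stated 76 mm cap height. After that I lifted straight up to z = 0.22 m.

- **Last pictures:** the dowel is at rest in the trough, and both caps and both ramp pins are back up. The stop button looks untouched and the bystanders look unmoved; I judged this by eye and did not measure their shifts.
- **Forces and time:** the press read about 7 N at the wrist and the tool was nearly force-free afterwards (under 1 N). The clock showed 9.8 s before hand-in.
- **One disagreement:** triangulation put the cap tops at about 67–72 mm instead of the stated 76 mm. The height where the press force rose (TCP z = 66.7 mm) agrees with the stated height.

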